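# Water bath under the extraction hood

### The job

The saucepan with the two bottles of medium must go and steam off under the extraction hood: slide it across from its hotplate until it stands inside the printed ring of the hotplate under the hood, without lifting it and gently enough that the bottles stay standing in it, and turn the knob of the hotplate it came from fully back to off. Leave the other hotplate's knob off, let go of everything, and do not disturb the other things on the bench.

Things in the scene. Friction and masses are not known exactly. Their poses are not given: they have to be found in the camera images.
- pan: stainless saucepan, 131 mm across the rim, base 122 mm across, 65 mm high, open, inside floor 4 mm up; about 0.45 kg without the bottles. Origin: centre of its underside; z up; its single handle points along its own -x, towards the robot side. It stands on hotplate_a at the start
- pan_grip (a point): centre of the black bar handle of the pan at the place to grip it, 114 mm from the pan's centre and 59 mm above its underside. The handle is 20 mm wide (along the pan's y), 12 mm thick and short: it runs from 80 to 151 mm from the pan's centre and rises 10 degrees outwards
- bottle_1: small glass bottle with crimp cap, 43 mm across, 98 mm high, standing loose in the pan; origin at the centre of its underside, z up
- bottle_2: a like bottle, 92 mm high, standing loose in the pan; origin at the centre of its underside, z up
- hotplate_a: hotplate under the pan at the start: left or right one of two alike, side by side (centres 192 mm apart, 4 mm gap) in a spill tray with 9 mm rim. 188 mm wide (its y); flat white ceramic top 170 mm deep, 76 mm above the origin; before it (its -x, robot side) the control panel slopes down at 25 degrees, from 81 to 151 mm before the centre. Origin: below the centre of the top, 2 mm above the worktop
- hotplate_b: the other hotplate, the free one under the hood, of the same make and size
- hood: fixed extraction hood above hotplate_b: an open-bottomed metal cone 224 mm across its rim, hanging from a duct that goes up and back to the wall. Origin: centre of the rim's lower edge, 290 mm above the worktop, straight above ring_b; the cone is 80 mm high. A gripper that points straight down has no room beside it at the pan's handle; one that leans back towards the robot by 20 to 35 degrees has
- ring_a (a point): centre of the ring printed on the top of hotplate_a, on the ceramic surface; the ring is 156 mm across inside, a thin grey line
- ring_b (a point): centre of the like ring on the top of hotplate_b, where the pan shall go
- knob_a (a joint): angle of the control knob of hotplate_a, rad: 0 is off (at its stop, the white pointer line points straight up the panel at the round dot), and grows to 2.6 as the knob is turned clockwise as seen facing it. It is on at the start (about 0.9 to 1.3); turned anticlockwise it goes back to off. Light friction, 0.04 N m
- knob_b (a joint): angle of the control knob of hotplate_b, same meaning; off at the start, to be left off
- knob_a_face (a point): centre of the outer face of knob_a. Own z: the knob's axis, pointing out of the sloping panel, up and towards the robot, 25 degrees from vertical; own x: the direction of the pointer line. The knob is a black fluted round grip 37 mm across and stands out 28 mm from the panel (its lowest 6 mm is a collar 42 mm across)
- knob_b_face (a point): centre of the outer face of knob_b, likewise
- jar: bystander: glass jar with blue lid, 55 mm across, 65 mm high, in front of the tray; origin under its centre
- kidney_dish: bystander: steel kidney dish, 109 x 215 x 38 mm, with forceps in it, front right; origin under its centre
- slide_box: bystander: flat clear microscope-slide box, 86 x 120 x 29 mm, front left; origin under its centre
- dark_bottle: bystander: dark bottle with black cap, 33 mm across, 84 mm high, right of the tray; origin under its centre
- white_bottle: bystander: white bottle, 36 mm across, 62 mm high, right of the tray; origin under its centre
- carton: bystander: upright carton, 36 x 67 x 88 mm, right rear; origin under its centre
Mind the look-alikes: they are no part of the job. What is shaped like the bottle_1 but purple is not meant.

How it is judged:
At the end, for the whole second after the job is handed in: The pan rests flat on the hotplate under the hood with its base inside the printed ring (its centre within 18 mm of the ring's), both bottles upright in it, the knob of the hotplate it came from within 0.1 rad of off and the other knob still within 0.1 rad of off (horizontal distance between pan and ring_b below 0.018 m and height (world z) of pan between 0.073 and 0.083 m and angle between pan's own z axis and vertical below 0.05 rad and linear speed of pan below 0.02 m/s and value of joint each of knob_a, knob_b below 0.1 rad and angle between each of bottle_1, bottle_2's own z axis and vertical below 0.1 rad and horizontal distance between each of bottle_1, bottle_2 and pan below 0.05 m); the robot touches nothing.
It fails at once if the pan is lifted off the plates (over 8 mm) (height (world z) of pan above 0.086 m).
It fails at once if the pan is tipped by more than 0.15 rad (angle between pan's own z axis and vertical above 0.15 rad).
It fails at once if a bottle in the pan tips by more than 0.4 rad (angle between any of bottle_1, bottle_2's own z axis and vertical above 0.4 rad).
It fails at once if the knob of the other hotplate is turned on (over 0.2 rad) (value of joint knob_b above 0.2 rad).
It fails at once if a bystander is moved by more than 30 mm or knocked over (distance of any of jar, kidney_dish, slide_box, dark_bottle, white_bottle, carton from where it was at the start of the episode above 0.03 m or angle between any of jar, kidney_dish, slide_box, dark_bottle, white_bottle, carton's own z axis and vertical above 0.4 rad).
It also fails if it takes over 50 s, if anything falls off the work surface, if the arm or the gripper's body presses on something with over 40 N, if the wrist force passes 120 N, or if a joint passes its speed limit or range.

### The arm

A 6-joint arm with a two-finger parallel gripper is mounted at the origin on a cart in front of the work surface, level with it; the furniture and walls round the work are solid. World frame = base frame: x ahead of the robot, y to its left, z up, the work surface at z = 0. Lengths are in m, angles in rad, forces in N, time in s.
With the tool pointing down it reaches from about 0.375 to 0.925 m from the base axis. Payload 5.7 kg.
Tool frame: the origin (TCP) lies midway between the tips of the shut fingers; the grasp point (between the pads) lies 19 mm behind it; z points along the fingers, y is the line along which they close (so a half turn about z gives the same grasp; the last joint's range is limited). The gripper opens to 85 mm and grips with 20 to 120 N. Pads are 22 mm wide; open, the fingers measure 114 mm over their backs; the gripper's body (76 mm by 85 mm) begins 54 mm behind the grasp point. The pads swing forward as they close: fully open they stand 13 mm farther back than shut.
Start: joints at [1.012, 0.359, 1.51, -0, 1.272, -0.115], TCP at [0.258, 0.542, 0.231] pointing down, gripper open.
Joint ranges: [-2.97, 2.97], [-1.01, 2.36], [0.21, 2.38], [-0.96, 4.11], [0.2, 2.71], [-2.98, 2.98]. Speed limits (rad/s): [2.39, 2.39, 3.14, 3.14, 3.14, 3.14].

### API

Orientations are given as a rotation vector (axis times angle).
In Python, from cell import r gives the robot as it stands.
- The arm moves only by the tool step_arm, never from a script. Its arguments are lists of equal length, an entry for each row: "hand": the closure, from 0 (fully open) to 1 (shut); "xyz": the shift along the tool's x, y, z in m, a list of three; "rotation": the turn, a rotation vector about the tool's x, y, z in rad, a list of three. A call has exactly 8 rows; each row is the pose to reach, as a shift and turn from the pose commanded when the call began, along the tool's axes at that moment; what a row does not reach only later rows make up. A row lasts 1/10 s, in which the tool goes at most 50 mm and 8.59 degrees, less where a joint would pass 70% of its speed; a pose out of reach is approached as far as the arm can. A call with a gripper value outside its range is refused whole. The fingers move at their own pace and stop on an object; the grip force is fixed at half the most. Time passes only in rows, so rows that repeat a pose let the fingers close, or fill a call up. It gives the time, the measured TCP pose, the force, the opening and the grip force at its end, in the units of the state.
- r.read_state(): the state, without advancing time (a new reading comes with each control period).
- r.grab_frame(name): name is "side" or "top"; returns a dict with "color" (384x512x3 uint8, blue, green, red), "K" (3x3 intrinsics, pixels), "R" (3x3) and "t" (3): a world point X has camera coordinates R X + t. Camera axes: x right, y down, z forward; pixel columns grow to the right and rows downward; lengths in m; the calibration is good to about 2 mm. A picture is of the moment at which its call begins. There is no depth.
- r.job_done(): hands the job in; it is judged then, once.
Trained networks look in a picture, given as the dict that the camera call returned (one of the last four; its "shot" number tells which), for a name from the list of things; names that differ only in an ending like _2 or _b are one class to them, and where a whole thing is asked for, a point or a joint stands for the part that bears it (a point fixed in the world has none). Each returns a list of dicts, best first, with "confidence" (0 to 1); they miss things now and then, are a little off and sometimes report something else, mostly with a low value. They report only what shows in the picture. A call takes as long as a camera call. They do not tell look-alikes from the thing itself.
- r.regions_of(picture, name): "pixels" (384x512 bool, what is visible of it) and "extent" ([centre column, centre row, width, height] in pixels, round what is visible of it).
The state is a dict: "t": time; "q": joint angles; "joint_vel": joint speeds; "joint_efforts": joint torques, N m; "tool_pos": TCP position; "tool_rot": TCP orientation; "force": force on the tool from outside, world axes, zero at the start; "torque": the same for the moment, N m; "finger_gap": opening from 0.0 (shut) to 1.0 (fully open); "finger_force": force on a finger pad.
Only numpy, scipy, OpenCV 4.12 (cv2) and the standard library are available. Lean on these libraries where they do the work, as an engineer would, in place of code of your own. Each camera call takes 0.05 s, during which the arm holds its last target. There are 200 camera calls.

## Working session

There is one attempt and no reset: what is moved stays moved. The work goes in short steps, Python scripts to look and compute and a tool call to move; the robot and the scene stay as the last step left them, time stands still between calls to the robot, and variables do not carry over. Pictures are saved under pics/ and viewed, at most 10 in all, crops included, and the job is handed in when it is done.

Besides the shell and the picture viewer there is one more tool, called after "Request:" as name(argument=value, ...) on one line, values as JSON. step_arm: Moves the arm, as the interface text tells. Its arguments: {"type":"object","properties":{"hand":{"type":"array","items":{"type":"number"}},"xyz":{"type":"array","items":{"type":"array","items":{"type":"number"}}},"rotation":{"type":"array","items":{"type":"array","items":{"type":"number"}}}},"required":["hand","xyz","rotation"]}

```bash
ls; mkdir -p pics
python3 - <<'E'
from cell import r
import cv2,numpy as np
print({k:np.round(v,3) for k,v in r.read_state().items()})
ims=[]
for n in("side","top"):
    f=r.grab_frame(n); cv2.imwrite(f"pics/{n}0.png",f["color"]); print(n,f["K"].round(1).tolist(),f["R"].round(4).tolist(),f["t"].round(4).tolist(),"C",(-f["R"].T@f["t"]).round(3))
    for nm in("pan","pan_grip","bottle_1","hotplate_a","hood","knob_a","jar","kidney_dish","slide_box"):
        for d in r.regions_of(f,nm)[:4]: print(nm,round(d["confidence"],2),np.round(d["extent"],1))
E
```

```text
pics
{'t': np.float64(0.0), 'q': array([ 1.012,  0.36 ,  1.511,  0.   ,  1.272, -0.115]), 'joint_vel': array([-0.001,  0.   ,  0.002, -0.   , -0.001, -0.001]), 'joint_efforts': array([ 1.0000e-03, -5.2762e+01, -2.7862e+01, -0.0000e+00,  1.3000e-02,
        0.0000e+00]), 'tool_pos': array([0.257, 0.541, 0.23 ]), 'tool_rot': array([-6.910e-01, -3.064e+00,  3.000e-03]), 'force': array([-0.124,  1.229, -0.416]), 'torque': array([-0.007,  0.014,  0.04 ]), 'finger_force': np.float64(0.0), 'finger_gap': np.float64(1.003)}
side [[407.9, 0.0, 252.8], [0.0, 407.9, 195.2], [0.0, 0.0, 1.0]] [[0.981, -0.194, 0.0062], [-0.1054, -0.5594, -0.8221], [0.1629, 0.8059, -0.5692]] [-0.5481, 0.1882, 1.1016] C [ 0.378 -0.889  0.785]
pan 0.55 [291.7 233.9  83.8  49.2]
pan_grip 0.97 [293.6 231.8  83.6  50.9]
pan_grip 0.2 [300.9 261.8 107.3  61.2]
bottle_1 0.97 [303.6 218.1  22.5  31.7]
bottle_1 0.73 [201.7 256.6  13.6  32.9]
bottle_1 0.59 [293.7 302.4  20.   41. ]
bottle_1 0.55 [314.7 226.3  21.   22.2]
hotplate_a 0.78 [278.1 209.3  86.9  59.7]
hotplate_a 0.7 [298.7 258.6 106.4  69.5]
hotplate_a 0.55 [253.1 2
[... 455 characters left out ...]
[0.3576, 0.0797, -0.9305]] [-0.1429, 0.5436, 1.6083] C [-0.05  -0.159  1.696]
pan 0.76 [283.9 180.9  31.9  55.2]
pan_grip 0.89 [282.3 180.1  35.4  52.2]
bottle_1 0.76 [276.9 173.2  14.7  17.7]
bottle_1 0.71 [260.1 250.3  11.1  13.1]
bottle_1 0.65 [292.2 171.8  16.7  18.8]
bottle_1 0.56 [325.9 211.3  11.   14.2]
hotplate_a 0.85 [232.  185.1  68.6  59.8]
hood 0.69 [229.8 104.8  68.2 125.7]
knob_a 0.6 [223.4 195.4  10.3  10.5]
knob_a 0.57 [279.3 207.4  14.   10.3]
knob_a 0.35 [283.4 179.8  35.4  52.7]
jar 0.74 [220.4 237.7  13.2  22. ]
jar 0.36 [275.3 170.7  12.8  17.6]
kidney_dish 0.85 [306.1 261.4  61.8  37.3]
kidney_dish 0.48 [291.4 172.7  14.5  20.8]
slide_box 0.87 [165.7 244.   39.3  36.4]
```

Run:
```python
import cv2
a=cv2.imread("pics/top0.png")[70:290,130:370]; b=cv2.imread("pics/side0.png")[150:330,160:400]
cv2.imwrite("pics/topc.png",cv2.resize(a,None,fx=2.7,fy=2.7,interpolation=cv2.INTER_CUBIC)); cv2.imwrite("pics/sidec.png",cv2.resize(b,None,fx=3.2,fy=3.2,interpolation=cv2.INTER_CUBIC))
```

```text
(no output)
```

View pics/topc.png

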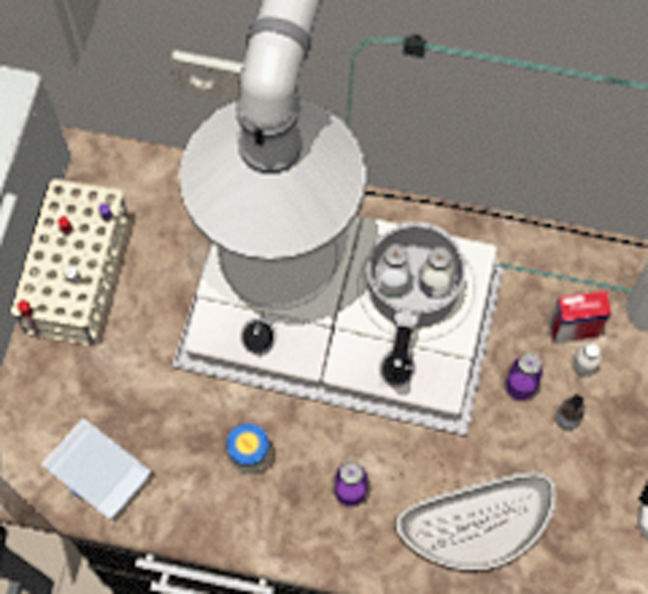

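View pics/sidec.png

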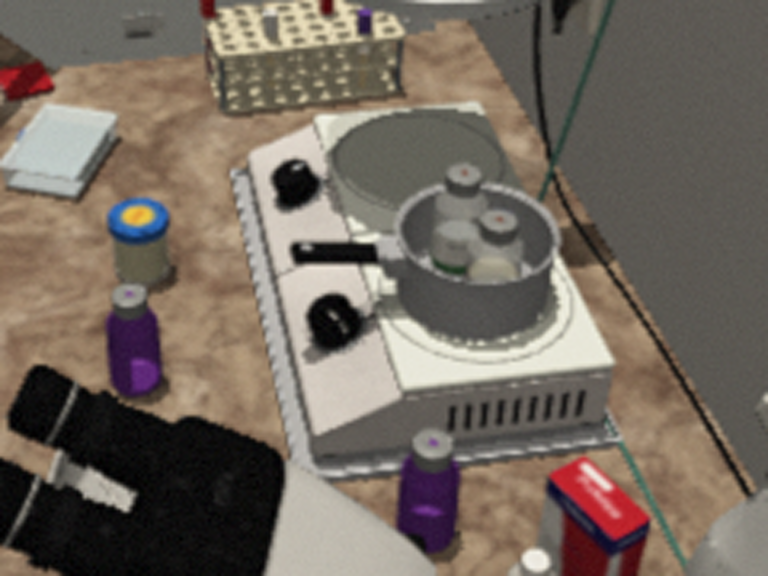

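Pan with two clear bottles on the right plate (side crop (475,260)); hood over the left plate. The bottle-shaped objects at side px (200,257) and (295,302) are purple decoys outside the pan. Bottles meant are the clear ones in the pan. Next I fit a model to the clicked features.

```bash
cat > h.py <<'E'
import numpy as np,cv2
from scipy.optimize import least_squares
from cell import r
def proj(f,X):
    c=np.atleast_2d(X)@f["R"].T+f["t"]; p=c@f["K"].T; return p[:,:2]/p[:,2:]
def Rz(a): return np.array([[np.cos(a),-np.sin(a),0],[np.sin(a),np.cos(a),0],[0,0,1]])
def tri(fs,ps):  # triangulate
    def e(X): return np.concatenate([proj(f,X)[0]-p for f,p in zip(fs,ps)])
    s=least_squares(e,[.6,0,.1]); return s.x,np.abs(s.fun).max()
E
python3 - <<'E'
from h import *
S=r.grab_frame("side");T=r.grab_frame("top")
s=lambda x,y:np.array([160+x/3.2,150+y/3.2]); t=lambda x,y:np.array([130+x/2.7,70+y/2.7])
# plate A frame; B at +y .192
P=[(S,(.085,-.094,.078),s(611,360)),(S,(-.083,-.094,.078),s(402,390)),(S,(-.083,.286,.078),s(318,117)),(S,(.085,.286,.078),s(480,103)),
(T,(.085,-.094,.078),t(497,243)),(T,(-.083,-.094,.078),t(470,352)),(T,(-.083,.096,.078),t(334,333)),(T,(-.083,.286,.078),t(197,298))]
def e(q): return np.concatenate([proj(f,Rz(q[2])@np.array(X)+[q[0],q[1],0])[0]-p for f,X,p in P])
o=least_squares(e,[.7,-.1,0],loss="soft_l1");print("plate",o.x.round(4),e(o.x).round(1))
q=o.x
# pan rim
def ex(f,c,rad,z):
    a=np.linspace(0,2*np.pi,180);p=proj(f,np.c_[c[0]+rad*np.cos(a),c[1]+rad*np.sin(a),0*a+z]);return np.r_[p.min(0),p.max(0)]
tg=[(S,np.r_[s(395,182),s(559,278)],[0,1,2]),(T,np.r_[t(365,224),t(467,318)],[0,1,2])]
def e2(c): return np.concatenate([(ex(f,c,.0655,.143)-g)[i] for f,g,i in tg])
p=least_squares(e2,q[:2]);print("pan",p.x.round(4),p.fun.round(1))
for tx in("knob","pan"):
  pass
ks=[d["extent"][:2] for d in r.regions_of(S,"knob_a")[:2]];kt=[d["extent"][:2] for d in r.regions_of(T,"knob_a")[:2]]
kt=sorted(kt,key=lambda a:a[0]);ks=sorted(ks,key=lambda a:a[1])
W=lambda X:Rz(q[2])@np.array(X)+[q[0],q[1],0]
for n,a,b in(("B",ks[0],kt[0]),("A",ks[1],kt[1])):
    X,er=tri([S,T],[a,b]);print("knob",n,X.round(4),er.round(1),"in plate",(Rz(-q[2])@(X-[q[0],q[1],0])).round(4))
# handle tip
tip=s(293,248)
h=least_squares(lambda y:proj(S,[p.x[0]-.151*np.cos(y[0]),p.x[1]-.151*np.sin(y[0]),.078+.0655])[0]-tip,[q[2]]);print("pan yaw",h.x,h.fun)
def draw(im,f,c,rad,z,off,k,col):
    a=np.linspace(0,2*np.pi,90);pp=(proj(f,np.c_[c[0]+rad*np.cos(a),c[1]+rad*np.sin(a),0*a+z])-off+.5)*k
    cv2.polylines(im,[pp.round().astype(int)],True,col,1)
for n,f,off,w in(("S",S,(225,165),(150,115)),("T",T,(180,100),(150,120))):
    im=cv2.resize(f["color"][off[1]:off[1]+w[1],off[0]:off[0]+w[0]],None,fx=5,fy=5,interpolation=cv2.INTER_CUBIC);off=np.array(off)
    draw(im,f,p.x,.0655,.143,off,5,(0,0,255));draw(im,f,p.x,.061,.078,off,5,(0,0,255))
    draw(im,f,W([0,0,0]),.078,.078,off,5,(0,255,0));draw(im,f,W([0,.192,0]),.078,.078,off,5,(0,255,0));draw(im,f,W([0,.192,0]),.112,.29,off,5,(255,0,0))
    g=p.x[:2]-np.array([np.cos(h.x[0]),np.sin(h.x[0])])*.114; draw(im,f,g,.01,.137,off,5,(0,255,255))
    for yy in(0,.192): draw(im,f,W([-.108,yy,0]),.0185,.095,off,5,(255,0,255))
    cv2.imwrite(f"pics/ov{n}.png",im)
E
```

```text
plate [ 0.6812 -0.1232 -0.028 ] [ 1.   0.3 -0.2 -1.2 -1.8 -1.5 -1.  -1.6  0.7  0.6  1.5  1.5  0.2 -3.4
  0.3 -2.2]
pan [ 0.6779 -0.119 ] [-0.9 -1.  -0.1  1.  -1.2  0.4]Traceback (most recent call last):
  File "<stdin>", line 21, in <module>
IndexError: list index out of range
```

```bash
cat > ov.py <<'E'
from h import *
s=lambda x,y:np.array([160+x/3.2,150+y/3.2]); t=lambda x,y:np.array([130+x/2.7,70+y/2.7])
def draw(im,f,P,off,k,col,closed=True):
    cv2.polylines(im,[((proj(f,P)-off+.5)*k).round().astype(int)],closed,col,1)
def circ(c,rad,z,n=90):
    a=np.linspace(0,2*np.pi,n);return np.c_[c[0]+rad*np.cos(a),c[1]+rad*np.sin(a),0*a+z]
def overlay(S,T,q,pan,yaw,tag,kx=-.112,k=5):
    W=lambda X:Rz(q[2])@np.array(X)+[q[0],q[1],0]
    for n,f,off,w in(("S",S,(225,165),(150,118)),("T",T,(190,130),(130,100))):
        im=cv2.resize(f["color"][off[1]:off[1]+w[1],off[0]:off[0]+w[0]],None,fx=k,fy=k,interpolation=cv2.INTER_CUBIC);off=np.array(off)
        draw(im,f,circ(pan,.0655,.143),off,k,(0,0,255));draw(im,f,circ(pan,.061,.078),off,k,(0,0,255))
        for yy in(0,.192):
            draw(im,f,circ(W([0,yy,0]),.078,.078),off,k,(0,255,0))
            draw(im,f,[W([x,y+yy,.078]) for x,y in((.085,.094),(.085,-.094),(-.085,-.094),(-.085,.094))],off,k,(255,255,0))
            th=np.deg2rad(25);c0=np.array([kx,yy,.078-(-kx-.081)*np.tan(th)])
            a=np.linspace(0,6.28,40);u=np.array([np.cos(th),0,np.sin(th)]);nn=np.array([-np.sin(th),0,np.cos(th)])
            for h in(0,.028): draw(im,f,[W(c0+nn*h+.0185*(np.cos(b)*u+np.sin(b)*np.array([0,1,0]))) for b in a],off,k,(255,0,255))
        d=np.array([np.cos(yaw),np.sin(yaw),0]);e=np.array([-d[1],d[0],0]);pb=np.array([pan[0],pan[1],.078])
        hp=lambda rr,y:pb-d*rr+e*y+[0,0,.059+.006+(rr-.114)*np.tan(np.deg2rad(10))]
        draw(im,f,[hp(.08,.01),hp(.151,.01),hp(.151,-.01),hp(.08,-.01)],off,k,(0,255,255))
        cv2.imwrite(f"pics/ov{n}{tag}.png",im)
E
python3 - <<'E'
from ov import *
S=r.grab_frame("side");T=r.grab_frame("top");q=[.6812,-.1232,-.028]
for n,a,b in(("B",s(295,183),t(257,337)),("A",s(335,321),t(397,368))):
    X,er=tri([S,T],[a,b]);print("knob",n,X.round(4),er.round(1),"in plate",(Rz(-q[2])@(X-[q[0],q[1],0])).round(4))
tip=s(293,248);p=np.array([.6779,-.119])
h=least_squares(lambda y:proj(S,[p[0]-.151*np.cos(y[0]),p[1]-.151*np.sin(y[0]),.078+.0655])[0]-tip,[q[2]]);print("pan yaw",h.x,h.fun)
overlay(S,T,q,p,h.x[0],"1")
E
```

```text
knob B [0.5695 0.0746 0.0606] 0.7 in plate [-0.1172  0.1946  0.0606]
knob A [ 0.5655 -0.1181  0.0615] 0.6 in plate [-0.1158  0.0018  0.0615]
pan yaw [-0.00111245] [-1.6741377   0.50158744]
```

View pics/ovS1.png

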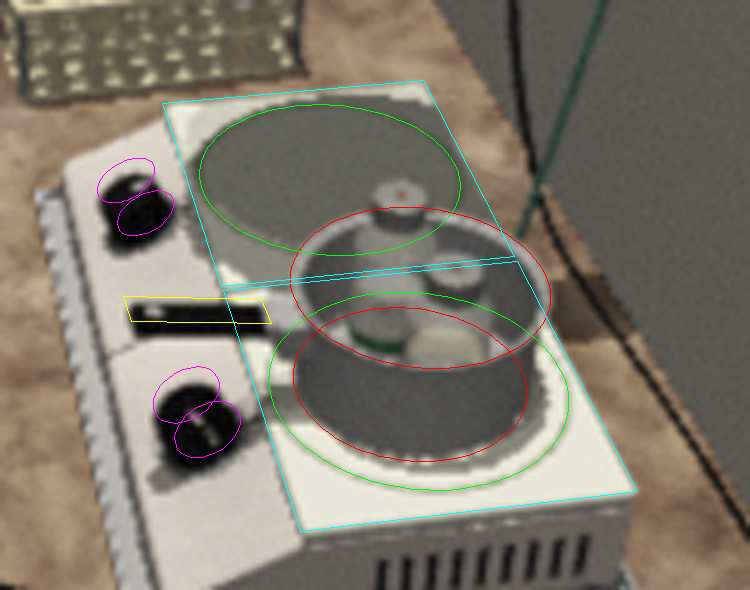

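View pics/ovT1.png

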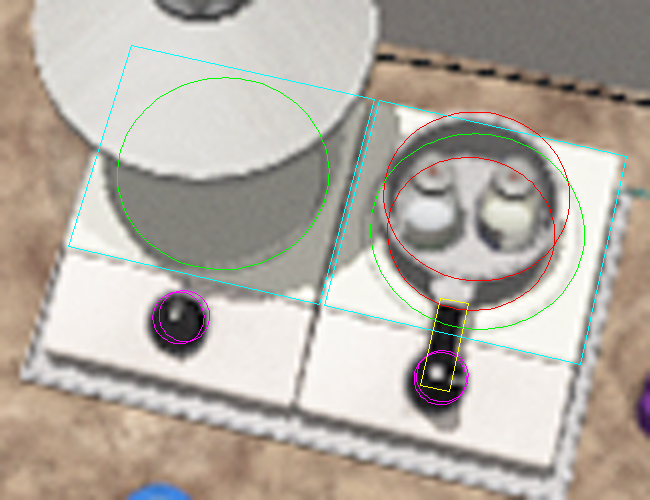

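Plate and ring overlay fit well (ring line matches at T crop (370..585)). The pan's overlay is a few mm off; I'll fit it to the network masks.

```bash
cat > panfit.py <<'E'
from ov import *
from scipy.optimize import minimize
def render(f,p,k=4):
    im=np.zeros((384*k,512*k),np.uint8);c=p[:2];y=p[2]
    hull=lambda P:cv2.fillConvexPoly(im,cv2.convexHull(((proj(f,P)+.5)*k).astype(np.float32)).round().astype(np.int32),255)
    hull(np.r_[circ(c,.0655,.143),circ(c,.061,.078)])
    d=np.array([np.cos(y),np.sin(y),0]);e=np.array([-d[1],d[0],0]);b=np.array([c[0],c[1],.078])
    hull(np.array([b-d*rr+e*w+[0,0,.059+h+(rr-.114)*.176] for rr in(.06,.151) for w in(-.01,.01) for h in(-.006,.006)]))
    return cv2.resize(im,(512,384),interpolation=cv2.INTER_AREA)/255.
def fitpan(fs,p0,show=True):
    ms=[]
    for f in fs:
        D=r.regions_of(f,"pan_grip")
        if D and D[0]["confidence"]>.5:
            m=D[0]["pixels"]; b=D[0]["extent"]; u=m.copy()
            for d in r.regions_of(f,"bottle_1"):
                if abs(d["extent"][0]-b[0])<b[2]/2 and abs(d["extent"][1]-b[1])<b[3]: u|=d["pixels"]
            ms.append((f,m,u&~m,D[0]["confidence"]))
    def cost(p):
        c=0
        for f,m,ig,_ in ms:
            g=render(f,p); w=~ig; c+=np.abs(g-m)[w].sum()/m.sum()
        return c
    best=min((minimize(cost,np.array(p0)+d,method="Nelder-Mead",options=dict(initial_simplex=np.array(p0)+d+np.array([[0,0,0],[.01,0,0],[0,.01,0],[0,0,.1]]),maxiter=120)) for d in([0,0,0],[.005,-.005,.08])),key=lambda o:o.fun)
    if show: print("pan",best.x.round(4),best.fun.round(3),[round(m[3],2) for m in ms])
    return best.x
E
python3 - <<'E'
from panfit import *
S=r.grab_frame("side");T=r.grab_frame("top")
p=fitpan([S,T],[.678,-.121,0]); fitpan([S],p);fitpan([T],p)
overlay(S,T,[.6812,-.1232,-.028],p[:2],p[2],"2")
a=cv2.imread("pics/ovS2.png")[150:480,100:560];b=cv2.imread("pics/ovT2.png")[100:430,330:600];cv2.imwrite("pics/ov2.png",np.hstack([a,b]))
E
```

```text
pan [ 0.6776 -0.1173 -0.0082] 0.242 [0.81, 0.68]
pan [ 0.6775 -0.1193  0.044 ] 0.09 [0.81]
pan [ 0.676  -0.1143  0.0141] 0.111 [0.68]
```

View pics/ov2.png

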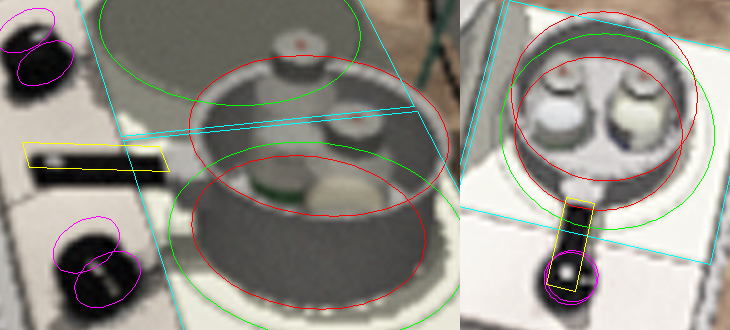

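```bash
cat > go.py <<'E'
from h import *
from scipy.spatial.transform import Rotation as Ro
def tgt(lean,yaw=0,tw=0): # tool z leans forward by lean deg (gripper leans back), y along world y; tw: twist about tool z
    l=np.deg2rad(lean);z=np.array([np.sin(l),0,-np.cos(l)]);y=np.array([0,1.,0]);R=np.c_[np.cross(y,z),y,z]
    return Rz(yaw)@R@Rz(tw)
def go(p,R):
    s=r.read_state();R0=Ro.from_rotvec(s["tool_rot"]).as_matrix()
    print("t",round(s["t"],2),"shift",(R0.T@(np.array(p)-s["tool_pos"])).round(4),"rot",Ro.from_matrix(R0.T@R).as_rotvec().round(3))
E
python3 - <<'E'
from go import *
R=tgt(28); z=R[:,2]; g=np.array([.563,-.119,.137]); print(g+.015*z)
go(g-.075*z,R)
E
```

```text
[ 0.57004207 -0.119       0.12375579]
t 1.8 shift [-0.5278 -0.4808  0.0281] rot [-0.109 -0.481 -0.435]
```

Request:
step_arm(hand=[0, 0, 0, 0, 0, 0, 0, 0], xyz=[[-0.02, -0.02, 0], [-0.05, -0.045, 0], [-0.085, -0.075, 0], [-0.12, -0.11, 0], [-0.155, -0.14, 0], [-0.19, -0.17, 0], [-0.225, -0.2, 0], [-0.26, -0.235, 0]], rotation=[[0, 0, -0.05], [0, 0, -0.1], [0, 0, -0.15], [0, 0, -0.2], [0, 0, -0.25], [0, 0, -0.3], [0, 0, -0.35], [0, 0, -0.4]])

```text
t: 2.6
tool_pos: [0.3924, 0.2166, 0.2317]
tool_rot: [0.065, 3.14, 0.001]
force: [0.9, -0.4, 0.5]
finger_gap: 1.002
finger_force: 0.0
```

Run:
```python
from go import *
R=tgt(28); z=R[:,2]; g=np.array([.563,-.119,.137])
go(g-.075*z,R)
```

```text
t 2.6 shift [-0.149  -0.3298  0.0284] rot [-0.01  -0.487 -0.041]
```

Request:
step_arm(hand=[0, 0, 0, 0, 0, 0, 0, 0], xyz=[[-0.02, -0.045, 0], [-0.04, -0.09, 0], [-0.06, -0.135, 0], [-0.08, -0.18, 0.005], [-0.1, -0.225, 0.01], [-0.12, -0.27, 0.015], [-0.14, -0.305, 0.022], [-0.148, -0.326, 0.028]], rotation=[[0, -0.06, -0.01], [0, -0.12, -0.02], [0, -0.18, -0.03], [0, -0.24, -0.04], [-0.01, -0.3, -0.04], [-0.01, -0.36, -0.04], [-0.01, -0.42, -0.04], [-0.01, -0.487, -0.04]])

```text
t: 3.4
tool_pos: [0.5275, -0.1185, 0.2046]
tool_rot: [0.007, 2.649, -0.007]
force: [1.1, 0.8, 0.7]
finger_gap: 1.002
finger_force: 0.0
```

Run:
```python
from go import *
R=tgt(28); z=R[:,2]; g=np.array([.563,-.119,.137])
go(g+.015*z,R)
```

```text
t 3.4 shift [0.0008 0.     0.0914] rot [-0.006  0.004 -0.004]
```

Request:
step_arm(hand=[0, 0, 0, 0, 0, 0, 0, 0], xyz=[[0, 0, 0.015], [0, 0, 0.03], [0, 0, 0.045], [0, 0, 0.06], [0, 0, 0.075], [0, 0, 0.085], [0, 0, 0.09], [0, 0, 0.09]], rotation=[[0, 0, 0], [0, 0, 0], [0, 0, 0], [0, 0, 0], [0, 0, 0], [0, 0, 0], [0, 0, 0], [0, 0, 0]])

```text
t: 4.2
tool_pos: [0.5672, -0.1142, 0.1234]
tool_rot: [0.004, 2.655, -0.0]
force: [-0.2, -0.1, 0.1]
finger_gap: 1.004
finger_force: 0.0
```

Run:
```python
from h import *
S=r.grab_frame("side");T=r.grab_frame("top")
a=cv2.resize(S["color"][160:280,210:350],None,fx=3,fy=3,interpolation=2);b=cv2.resize(T["color"][130:250,210:330],None,fx=3,fy=3,interpolation=2)
cv2.imwrite("pics/g1.png",np.hstack([a,b]))
```

```text
(no output)
```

View pics/g1.png

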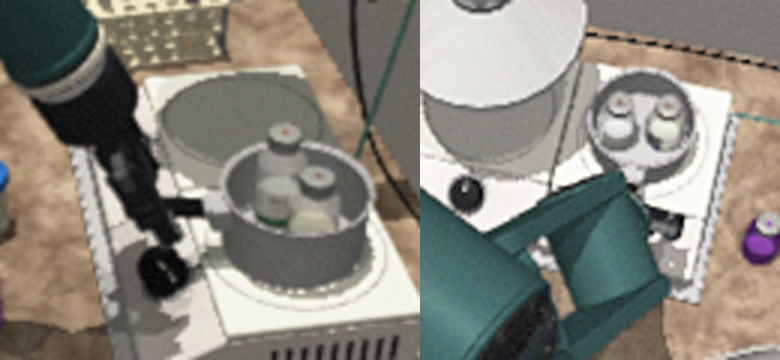

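Request:
step_arm(hand=[0.2, 0.4, 0.55, 0.65, 0.75, 0.85, 1, 1], xyz=[[0, -0.002, 0], [0, -0.004, 0], [0, -0.004, 0], [0, -0.004, 0], [0, -0.004, 0], [0, -0.004, 0], [0, -0.004, 0], [0, -0.004, 0]], rotation=[[0, 0, 0], [0, 0, 0], [0, 0, 0], [0, 0, 0], [0, 0, 0], [0, 0, 0], [0, 0, 0], [0, 0, 0]])

```text
t: 5.1
tool_pos: [0.5672, -0.1182, 0.1241]
tool_rot: [0.004, 2.654, -0.001]
force: [-3.0, 0.8, 5.5]
finger_gap: 0.219
finger_force: 58.6
```

Run:
```python
from panfit import *
s=r.read_state();print(s["t"],s["tool_pos"].round(4),s["tool_rot"].round(3),s["force"].round(1),s["torque"].round(2),s["finger_gap"],s["finger_force"])
S=r.grab_frame("side");T=r.grab_frame("top")
fitpan([S],[.677,-.117,.0])
b=[d for d in r.regions_of(S,"bottle_1")];print([np.round(d["extent"]).tolist() for d in b])
```

```text
5.1 [ 0.5672 -0.1182  0.1241] [ 4.000e-03  2.654e+00 -1.000e-03] [-3.   0.8  5.5] [0.22 0.15 0.21] 0.21918865124202383 58.58418166637421
pan [ 0.6788 -0.1171  0.0355] 0.236 [0.61]
[[294.0, 304.0, 20.0, 39.0], [314.0, 228.0, 24.0, 21.0], [303.0, 218.0, 22.0, 38.0], [203.0, 256.0, 17.0, 34.0]]
```

Request:
step_arm(hand=[1, 1, 1, 1, 1, 1, 1, 1], xyz=[[0, 0.002, 0], [0, 0.006, 0], [0, 0.012, 0], [0, 0.02, 0], [0, 0.028, 0], [0, 0.034, 0], [0, 0.038, 0], [0, 0.04, 0]], rotation=[[0, 0, 0], [0, 0, 0], [0, 0, 0], [0, 0, 0], [0, 0, 0], [0, 0, 0], [0, 0, 0], [0, 0, 0]])

```text
t: 6.15
tool_pos: [0.5676, -0.0779, 0.124]
tool_rot: [0.003, 2.654, -0.001]
force: [-0.4, -5.1, 1.5]
finger_gap: 0.22
finger_force: 59.0
```

Run:
```python
from panfit import *
s=r.read_state();print(s["t"],s["tool_pos"].round(4),s["tool_rot"].round(3),s["force"].round(1),s["torque"].round(2),s["finger_gap"],s["finger_force"])
S=r.grab_frame("side")
fitpan([S],[.679,-.077,.0])
b=[d for d in r.regions_of(S,"bottle_1")];print([np.round(d["extent"]).tolist() for d in b])
```

```text
6.15 [ 0.5676 -0.0779  0.124 ] [ 3.000e-03  2.654e+00 -1.000e-03] [-0.4 -5.1  1.5] [-0.75  0.11 -0.85] 0.2196085543194855 58.98657739162445
pan [ 0.6782 -0.08    0.0032] 0.153 [0.97]
[[294.0, 305.0, 18.0, 39.0], [299.0, 211.0, 20.0, 32.0], [204.0, 257.0, 18.0, 32.0], [310.0, 218.0, 20.0, 24.0]]
```

Request:
step_arm(hand=[1, 1, 1, 1, 1, 1, 1, 1], xyz=[[-0.0005, 0.004, 0], [-0.001, 0.011, 0.0005], [-0.002, 0.022, 0.001], [-0.0025, 0.035, 0.0015], [-0.003, 0.048, 0.002], [-0.0035, 0.06, 0.002], [-0.004, 0.069, 0.002], [-0.004, 0.074, 0.002]], rotation=[[0, 0, 0], [0, 0, 0], [0, 0, 0], [0, 0, 0], [0, 0, 0], [0, 0, 0], [0, 0, 0], [0, 0, 0]])

```text
t: 7.15
tool_pos: [0.5721, -0.0041, 0.124]
tool_rot: [0.004, 2.654, -0.001]
force: [0.4, -5.6, 2.5]
finger_gap: 0.219
finger_force: 59.2
```

Run:
```python
from panfit import *
s=r.read_state();print(s["t"],s["tool_pos"].round(4),s["tool_rot"].round(3),s["force"].round(1),s["torque"].round(2),s["finger_gap"],s["finger_force"])
S=r.grab_frame("side")
fitpan([S],[.682,-.006,.0])
b=[d for d in r.regions_of(S,"bottle_1")];print([np.round(d["extent"]).tolist() for d in b])
```

```text
7.15 [ 0.5721 -0.0041  0.124 ] [ 4.000e-03  2.654e+00 -1.000e-03] [ 0.4 -5.6  2.5] [-0.86 -0.03 -0.86] 0.2192885247663577 59.183111786842346
pan [ 0.6823 -0.0063 -0.0069] 0.19 [0.81]
[[294.0, 302.0, 21.0, 38.0], [304.0, 200.0, 18.0, 20.0], [295.0, 193.0, 16.0, 29.0], [204.0, 256.0, 19.0, 35.0]]
```

Remaining: dx ≈ +0.004, dy ≈ +0.074.

Request:
step_arm(hand=[1, 1, 1, 1, 1, 1, 1, 1], xyz=[[-0.0005, 0.004, 0], [-0.001, 0.011, 0.0005], [-0.002, 0.022, 0.001], [-0.0025, 0.035, 0.0015], [-0.003, 0.048, 0.002], [-0.0035, 0.06, 0.002], [-0.004, 0.069, 0.002], [-0.004, 0.074, 0.002]], rotation=[[0, 0, 0], [0, 0, 0], [0, 0, 0], [0, 0, 0], [0, 0, 0], [0, 0, 0], [0, 0, 0], [0, 0, 0]])

```text
t: 8.15
tool_pos: [0.5765, 0.0694, 0.1239]
tool_rot: [0.004, 2.655, -0.002]
force: [-0.2, -6.4, 4.7]
finger_gap: 0.221
finger_force: 59.4
```

Run:
```python
from panfit import *
s=r.read_state();print(s["t"],s["tool_pos"].round(4),s["tool_rot"].round(3),s["force"].round(1),s["torque"].round(2),s["finger_gap"],s["finger_force"])
S=r.grab_frame("side");T=r.grab_frame("top")
p=fitpan([S],[.686,.068,.0])
b=[d for d in r.regions_of(S,"bottle_1")];print([np.round(d["extent"]).tolist() for d in b])
overlay(S,T,[.6812,-.1232,-.028],p[:2],p[2],"3",k=5)
```

```text
8.15 [0.5765 0.0694 0.1239] [ 4.000e-03  2.655e+00 -2.000e-03] [-0.2 -6.4  4.7] [-1.01 -0.24 -0.99] 0.2209212290126552 59.385754466056824
pan [0.6878 0.0684 0.0647] 0.195 [0.9]
[[290.0, 177.0, 17.0, 27.0], [298.0, 186.0, 21.0, 17.0], [202.0, 258.0, 17.0, 34.0], [294.0, 303.0, 18.0, 40.0]]
```

View pics/ovS3.png

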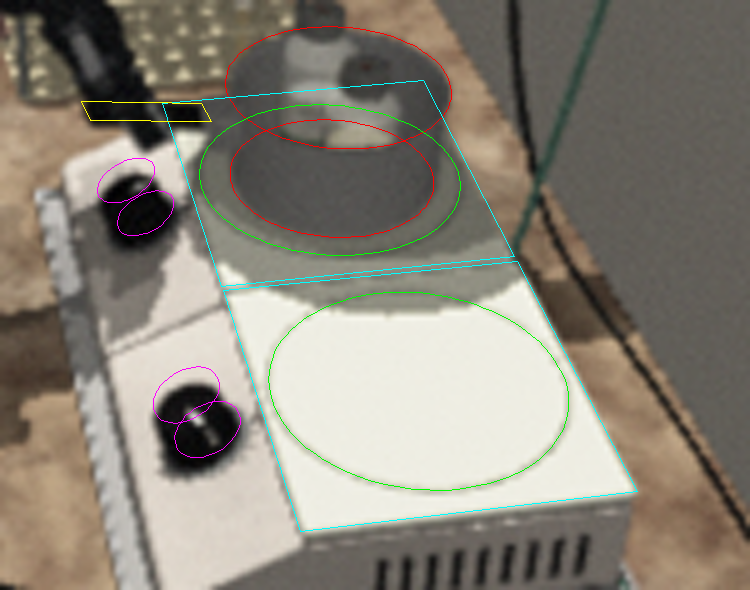

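Pan centred in ring (base 230–435 within ring 200–460 px), bottles standing. Release and retreat.

Request:
step_arm(hand=[0.7, 0.5, 0.3, 0.1, 0, 0, 0, 0], xyz=[[0, 0, 0], [0, 0, 0], [0, 0, 0], [0, 0, 0], [0, 0, -0.01], [0, 0, -0.03], [0, 0, -0.06], [0, 0, -0.09]], rotation=[[0, 0, 0], [0, 0, 0], [0, 0, 0], [0, 0, 0], [0, 0, 0], [0, 0, 0], [0, 0, 0], [0, 0, 0]])

```text
t: 9.2
tool_pos: [0.5334, 0.0698, 0.2042]
tool_rot: [0.004, 2.656, -0.001]
force: [1.4, -0.2, -0.8]
finger_gap: 1.0
finger_force: 0.0
```

```bash
cat > kf.py <<'E'
from panfit import *
def kfit(fs,q,yy,x0):
    th=np.deg2rad(25);u=np.array([np.cos(th),0,np.sin(th)]);nn=np.array([-np.sin(th),0,np.cos(th)]);a=np.linspace(0,6.28,40)
    W=lambda X:Rz(q[2])@np.array(X)+[q[0],q[1],0]
    ms=[]
    for f in fs:
        c0=proj(f,W([-.12,yy,.07]))[0]
        D=[d for d in r.regions_of(f,"knob_a") if np.hypot(*(np.array(d["extent"][:2])-c0))<8]
        if D: ms.append((f,D[0]["pixels"].astype(float)));print(D[0]["confidence"],np.round(D[0]["extent"],1))
        else: print("miss")
    def rend(f,c,k=8):
        im=np.zeros((384*k,512*k),np.uint8)
        P=np.array([W(np.array(c)+nn*h+R*(np.cos(b)*u+np.sin(b)*np.array([0,1,0]))) for h,R in((0,.0185),(-.022,.0185),(-.022,.021),(-.028,.021)) for b in a])
        cv2.fillConvexPoly(im,cv2.convexHull(((proj(f,P)+.5)*k).astype(np.float32)).round().astype(np.int32),255)
        return cv2.resize(im,(512,384),interpolation=cv2.INTER_AREA)/255.
    o=minimize(lambda c:sum(np.abs(rend(f,c)-m).sum()/m.sum() for f,m in ms),x0,method="Nelder-Mead",options=dict(initial_simplex=np.array(x0)+np.r_[np.zeros((1,3)),np.eye(3)*.008],maxiter=120))
    print("face in plate",o.x.round(4),"world",W(o.x).round(4),o.fun)
E
python3 - <<'E'
from kf import *
print(r.read_state()["t"],r.read_state()["tool_pos"])
S=r.grab_frame("side");T=r.grab_frame("top");q=[.6812,-.1232,-.028]
kfit([S,T],q,0,[-.122,0,.08]);kfit([S],q,0,[-.122,0,.08])
E
```

```text
9.2 [0.53336496 0.06976926 0.20422713]
0.58 [265.6 250.3  20.5  18.1]
0.59 [278.1 205.9  10.6   8.9]
face in plate [-0.1238  0.0061  0.0728] world [ 0.5576 -0.1136  0.0728] 0.6924979896368044
0.58 [265.6 250.3  20.5  18.1]
face in plate [-0.1239  0.0044  0.0751] world [ 0.5574 -0.1153  0.0751] 0.12353775552774302
```

Run:
```python
from go import *
R=tgt(25,-.028,.6); f=np.array([.5576,-.1177,.075]); print(r.read_state()["q"].round(3))
go(f-.06*R[:,2],R)
```

```text
[ 0.004  0.114  2.068 -0.007  0.472 -1.558]
t 9.45 shift [ 0.0363 -0.1868  0.0648] rot [0.026 0.046 0.622]
```

Request:
step_arm(hand=[0, 0, 0, 0, 0, 0, 0, 0], xyz=[[0, -0.02, 0], [0, -0.055, 0], [0.01, -0.09, 0], [0.015, -0.125, 0.015], [0.025, -0.155, 0.03], [0.036, -0.178, 0.045], [0.036, -0.187, 0.06], [0.036, -0.187, 0.065]], rotation=[[0, 0, 0.08], [0, 0, 0.16], [0, 0, 0.25], [0.01, 0.02, 0.34], [0.02, 0.03, 0.43], [0.026, 0.046, 0.52], [0.026, 0.046, 0.6], [0.026, 0.046, 0.622]])

```text
t: 10.25
tool_pos: [0.5324, -0.1187, 0.1268]
tool_rot: [0.846, 2.586, 0.17]
force: [-0.2, 0.1, 0.4]
finger_gap: 1.002
finger_force: 0.0
```

Run:
```python
from go import *
R=tgt(25,-.028,.6); f=np.array([.5576,-.1177,.075])
go(f+.023*R[:,2],R)
S=r.grab_frame("side");T=r.grab_frame("top")
a=cv2.resize(S["color"][160:280,210:310],None,fx=4,fy=4,interpolation=2);b=cv2.resize(T["color"][150:270,230:320],None,fx=4,fy=4,interpolation=2)
cv2.imwrite("pics/g2.png",np.hstack([a,b]))
```

```text
t 10.25 shift [-0.      0.0021  0.0806] rot [-0.002 -0.003 -0.004]
```

View pics/g2.png

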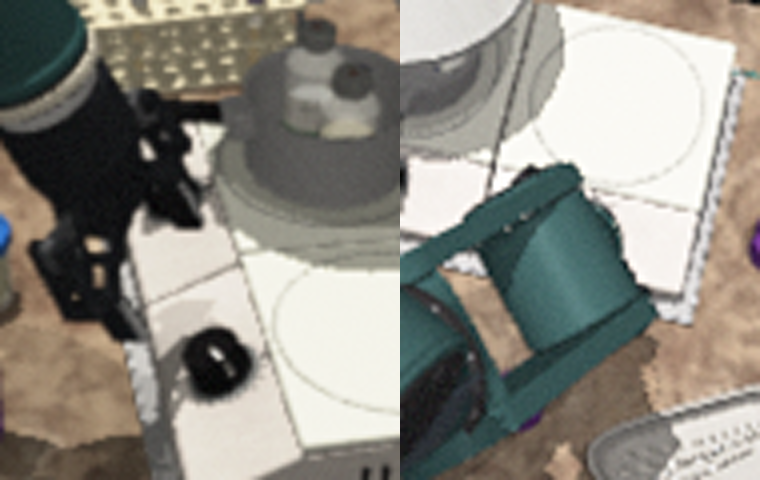

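Request:
step_arm(hand=[0, 0, 0, 0, 0, 0, 0, 0], xyz=[[0, 0.002, 0.015], [0, 0.002, 0.03], [0, 0.002, 0.042], [0, 0.002, 0.053], [0, 0.002, 0.063], [0, 0.002, 0.071], [0, 0.002, 0.077], [0, 0.002, 0.08]], rotation=[[0, 0, 0], [0, 0, 0], [0, 0, 0], [0, 0, 0], [0, 0, 0], [0, 0, 0], [0, 0, 0], [0, 0, 0]])

```text
t: 11.15
tool_pos: [0.5676, -0.1156, 0.0571]
tool_rot: [0.837, 2.586, 0.17]
force: [-0.2, 0.2, -0.3]
finger_gap: 1.002
finger_force: 0.0
```

Request:
step_arm(hand=[0.2, 0.35, 0.45, 0.52, 0.6, 0.7, 1, 1], xyz=[[0, 0, 0], [0, 0, 0], [0, 0, 0], [0, 0, 0], [0, 0, 0], [0, 0, 0], [0, 0, 0], [0, 0, 0]], rotation=[[0, 0, 0], [0, 0, 0], [0, 0, 0], [0, 0, 0], [0, 0, 0], [0, 0, 0], [0, 0, 0], [0, 0, 0]])

```text
t: 11.95
tool_pos: [0.5659, -0.1181, 0.0592]
tool_rot: [0.84, 2.582, 0.166]
force: [-23.7, -8.0, 32.9]
finger_gap: 0.413
finger_force: 93.6
```

Run:
```python
from go import *
R=tgt(25,-.028,.6); f=np.array([.5576,-.1177,.075])
go(f+.023*R[:,2],R);s=r.read_state();print(s["torque"].round(2),s["joint_efforts"].round(2),s["q"].round(3))
```

```text
t 11.95 shift [ 0.0008 -0.0004  0.0052] rot [-0.002  0.004 -0.   ]
[-1.2   1.3  -0.56] [ 7.240e+00 -2.979e+01 -1.804e+01  1.570e+00  0.000e+00  1.000e-02] [-0.432  0.447  2.092  0.711  0.253 -2.035]
```

Request:
step_arm(hand=[0.4, 0.35, 0.35, 0.35, 0.5, 0.6, 1, 1], xyz=[[0, 0, 0], [0, 0, -0.003], [0, 0, -0.006], [0, 0, -0.006], [0, 0, -0.006], [0, 0, -0.006], [0, 0, -0.006], [0, 0, -0.006]], rotation=[[0, 0, 0], [0, 0, 0], [0, 0, 0], [0, 0, 0], [0, 0, 0], [0, 0, 0], [0, 0, 0], [0, 0, 0]])

```text
t: 12.75
tool_pos: [0.5638, -0.118, 0.0627]
tool_rot: [0.84, 2.584, 0.166]
force: [-13.9, -9.3, 12.7]
finger_gap: 0.41
finger_force: 58.0
```

Run:
```python
from go import *
R=tgt(25,-.028,.6); f=np.array([.5576,-.1177,.075])
go(f+.023*R[:,2],R);s=r.read_state();R0=Ro.from_rotvec(s["tool_rot"]).as_matrix();print((R0.T@s["force"]).round(1),(R0.T@s["torque"]).round(2),s["q"].round(3))
```

```text
t 12.75 shift [ 0.0005 -0.0002  0.0093] rot [-0.003  0.002  0.   ]
[  0.3 -12.  -17.3] [ 2.26  0.24 -0.11] [-0.434  0.438  2.093  0.684  0.263 -2.009]
```

Request:
step_arm(hand=[1, 1, 1, 1, 1, 1, 1, 1], xyz=[[0, -0.002, -0.001], [0, -0.003, -0.002], [0, -0.003, -0.002], [0, -0.003, -0.002], [0, -0.003, -0.002], [0, -0.003, -0.002], [0, -0.003, -0.002], [0, -0.003, -0.002]], rotation=[[0, 0, 0], [0, 0, -0.1], [0, 0, -0.2], [0, 0, -0.32], [0, 0, -0.44], [0, 0, -0.56], [0, 0, -0.68], [0, 0, -0.8]])

```text
t: 13.55
tool_pos: [0.5636, -0.118, 0.0631]
tool_rot: [-0.24, 2.697, -0.067]
force: [10.3, 5.4, -11.4]
finger_gap: 0.406
finger_force: 63.8
```

```bash
cat > st.py <<'E'
from go import *
s=r.read_state();R0=Ro.from_rotvec(s["tool_rot"]).as_matrix();f=np.array([.5576,-.1177,.075])
print("t",s["t"],"F",(R0.T@s["force"]).round(1),"M",(R0.T@s["torque"]).round(2),"q",s["q"].round(3),"gap",round(s["finger_gap"],3))
print("tw",np.linalg.norm(Ro.from_matrix(tgt(25,-.028,0).T@R0).as_rotvec()).round(3),Ro.from_matrix(tgt(25,-.028,0).T@R0).as_rotvec().round(3),(R0.T@(f-s["tool_pos"])).round(4))
E
python3 st.py
```

```text
t 13.55 F [-5.4  4.6 14.6] M [-0.61 -0.79  0.01] q [-0.438  0.437  2.091  0.691  0.27  -2.825] gap 0.406
tw 0.205 [-0.002  0.    -0.205] [ 0.0004  0.0002 -0.0134]
```

Request:
step_arm(hand=[0.5, 0.3, 0.1, 0, 0, 0, 0, 0], xyz=[[0, 0, 0], [0, 0, 0], [0, 0, 0], [0, 0, 0], [0, 0, 0], [0, 0, 0], [0, 0, 0], [0, 0, 0]], rotation=[[0, 0, 0], [0, 0, 0], [0, 0, 0], [0, 0, 0.12], [0, 0, 0.26], [0, 0, 0.4], [0, 0, 0.54], [0, 0, 0.68]])

```text
t: 14.35
tool_pos: [0.5624, -0.119, 0.0639]
tool_rot: [0.69, 2.624, 0.136]
force: [0.6, 0.6, 0.0]
finger_gap: 0.998
finger_force: 0.0
```

Request:
step_arm(hand=[0.2, 0.35, 0.45, 0.52, 0.6, 0.7, 1, 1], xyz=[[0, 0, 0], [0, 0, 0], [0, 0, 0], [0, 0, 0], [0, 0, 0], [0, 0, 0], [0, 0, 0], [0, 0, 0]], rotation=[[0, 0, 0], [0, 0, 0], [0, 0, 0], [0, 0, 0], [0, 0, 0], [0, 0, 0], [0, 0, 0], [0, 0, 0]])

```text
t: 15.15
tool_pos: [0.5627, -0.118, 0.0644]
tool_rot: [0.679, 2.626, 0.136]
force: [-2.8, 4.6, 9.4]
finger_gap: 0.407
finger_force: 58.8
```

```bash
python3 st.py
```

```text
t 15.15 F [ 0.9  4.7 -9.7] M [-0.86  0.21  0.01] q [-0.439  0.434  2.093  0.691  0.271 -2.141] gap 0.407
tw 0.479 [-0.002 -0.     0.479] [ 0.0002  0.0001 -0.0117]
```

Request:
step_arm(hand=[1, 1, 1, 1, 1, 1, 1, 1], xyz=[[0, 0, 0], [0, 0, 0], [0, 0, 0], [0, 0, 0], [0, 0, 0], [0, 0, 0], [0, 0, 0], [0, 0, 0]], rotation=[[0, 0, -0.05], [0, 0, -0.1], [0, 0, -0.15], [0, 0, -0.2], [0, 0, -0.24], [0, 0, -0.27], [0, 0, -0.3], [0, 0, -0.3]])

```text
t: 15.95
tool_pos: [0.5627, -0.118, 0.0644]
tool_rot: [0.277, 2.691, 0.047]
force: [-1.7, 4.6, 8.9]
finger_gap: 0.405
finger_force: 58.8
```

```bash
python3 st.py
```

```text
t 15.95 F [-1.2  4.9 -8.8] M [-0.84 -0.06 -0.01] q [-0.439  0.434  2.093  0.691  0.271 -2.442] gap 0.405
tw 0.178 [-0.002 -0.     0.178] [ 0.0002  0.0001 -0.0117]
```

Request:
step_arm(hand=[1, 1, 1, 1, 1, 1, 1, 1], xyz=[[0, 0, 0], [0, 0, 0], [0, 0, 0], [0, 0, 0], [0, 0, 0], [0, 0, 0], [0, 0, 0], [0, 0, 0]], rotation=[[0, 0, -0.04], [0, 0, -0.08], [0, 0, -0.12], [0, 0, -0.15], [0, 0, -0.18], [0, 0, -0.2], [0, 0, -0.22], [0, 0, -0.22]])

```text
t: 16.75
tool_pos: [0.5649, -0.1179, 0.0655]
tool_rot: [-0.014, 2.702, -0.017]
force: [6.5, 10.1, 8.5]
finger_gap: 0.405
finger_force: 59.8
```

```bash
python3 st.py
```

```text
t 16.75 F [-9.7  9.9 -5.1] M [-1.76 -1.45  1.16] q [-0.438  0.433  2.091  0.694  0.272 -2.659] gap 0.405
tw 0.038 [-0.002 -0.004 -0.038] [ 0.0025  0.0002 -0.0117]
```

Stop torque (1.16 N m) reached; releasing and retreating.

Request:
step_arm(hand=[0.5, 0.3, 0.1, 0, 0, 0, 0, 0], xyz=[[0, 0, 0], [0, 0, 0], [0, 0, 0], [0, 0, 0], [0, 0, -0.015], [0, 0, -0.04], [0, 0, -0.07], [0, 0, -0.1]], rotation=[[0, 0, 0], [0, 0, 0], [0, 0, 0], [0, 0, 0], [0, 0, 0], [0, 0, 0], [0, 0, 0], [0, 0, 0]])

```text
t: 17.55
tool_pos: [0.5191, -0.1177, 0.1545]
tool_rot: [-0.016, 2.707, -0.02]
force: [1.0, 0.1, 0.2]
finger_gap: 0.999
finger_force: 0.0
```

Request:
step_arm(hand=[0, 0, 0, 0, 0, 0, 0, 0], xyz=[[0, 0, -0.03], [0, 0, -0.06], [0, 0, -0.08], [0, 0, -0.08], [0, 0, -0.08], [0, 0, -0.08], [0, 0, -0.08], [0, 0, -0.08]], rotation=[[0, 0, 0], [0, 0, 0], [0, 0, 0], [0, 0, 0], [0, 0, 0], [0, 0, 0], [0, 0, 0], [0, 0, 0]])

```text
t: 18.35
tool_pos: [0.4862, -0.1165, 0.2258]
tool_rot: [-0.017, 2.707, -0.019]
force: [-1.0, 0.1, 0.0]
finger_gap: 0.998
finger_force: 0.0
```

Run:
```python
from panfit import *
S=r.grab_frame("side");T=r.grab_frame("top")
p=fitpan([S],[.687,.068,.0])
a=cv2.resize(S["color"][160:280,190:345],None,fx=5,fy=5,interpolation=2);cv2.imwrite("pics/e.png",a)
```

```text
pan [0.687 0.068 0.   ] 0.0 []
```

View pics/e.png

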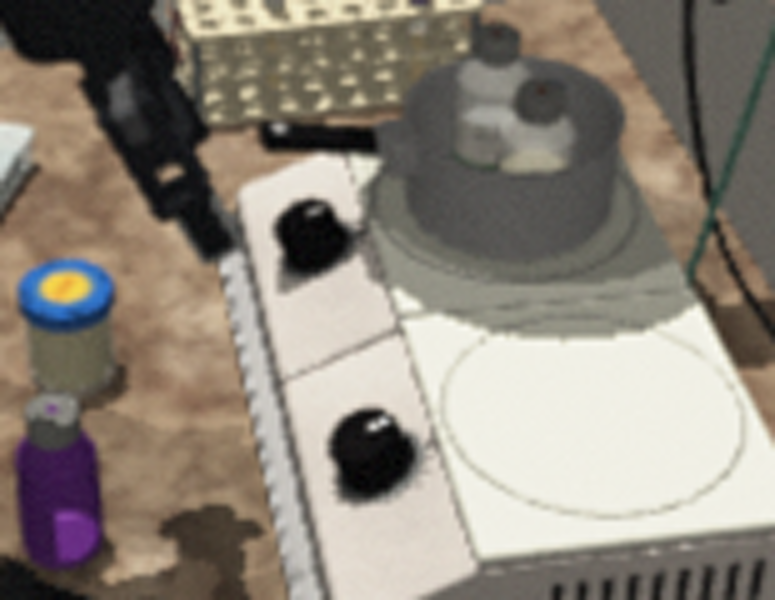

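The picture shows the pan inside ring B with both bottles upright (ring line visible round the base at (630,215) and (380,210)). Knob A's pointer at (380,425) matches knob B's off pointer at (317,208). The gripper is clear of everything.

```bash
python3 -c "
from cell import r
print(r.job_done())"
```

```text
the job is handed in; nothing more can be done
None
```

The job is handed in: the pan stands inside the ring under the hood with both bottles upright, knob A is turned back to its off stop, knob B was left alone at off, and the gripper has let go of everything; the judge returned no verdict.

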